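# Slide the manifold board into its notches and latch it

## Robot

A 7-joint arm with a two-finger parallel gripper is mounted at the origin on the work surface. World frame = base frame: x ahead of the robot, y to its left, z up, the work surface at z = 0. Lengths are in mm, angles in rad, forces in N, time in s.
With the tool pointing down it reaches from about 400 to 875 mm from the base axis. Payload 4.4 kg.
Tool frame: the origin (TCP) lies at the very end of the fingers, on their centre line; the grasp point (between the pads) lies 19 mm behind it; y points along the fingers, z is the direction in which the jaws open and shut, and the axes are right-handed (so a half turn about y gives the same grasp; the last joint's range is limited). The gripper opens to 85 mm and grips with 20 to 120 N. Pads are 22 mm wide; open, the fingers measure 114 mm over their backs; the gripper's body (76 mm by 85 mm) begins 54 mm behind the grasp point. The pads swing forward as they close: fully open they stand 13 mm farther back than shut.
Start: joints at [1.216, 0.628, 0.038, 1.517, -0.027, 0.996, -0.02], TCP at [185.149, -623.087, 231.313] pointing down, gripper open.
Joint ranges: [-3.06, 3.06], [-0.37, 2.12], [-1.25, 1.32], [0.18, 2.47], [-1.1, 4.24], [0.23, 1.98], [-2.94, 2.94]. Speed limits (rad/s): [2.57, 2.57, 3.14, 3.14, 3.14, 3.14, 3.14].

## Interface

Orientations are given as [roll, pitch, yaw] about the fixed x, y, z axes, in that order (R = Rz(yaw) Ry(pitch) Rx(roll)).
In Python, from cell import * gives the robot as it stands.
- The arm moves only by the tool apply_moves, never from a script. Its argument "targets" is a list of rows, each a list of 6 numbers: the shift along the tool's x, y, z in units of 40 mm (1.0 is 40 mm), then the turn, a rotation vector about the tool's x, y, z in units of 8 degrees (1.0 is 8 degrees). A call has 1 to 12 rows; each row shifts and turns the commanded pose from where the row before left it, along the tool's axes as they then stand; what a row does not reach is not made up. A row lasts 1/8 s, in which the tool goes at most 62.5 mm and 10.7 degrees, less where a joint would pass 70% of its speed; a pose out of reach is approached as far as the arm can. A call is refused whole if a number of a shift passes 1 or a number of a turn 1, either way. A call with a gripper value outside its range is refused whole. "jaw" is the gripper command: -1 is shut, 1 is fully open, values between are in proportion, set as the call begins (left out, the last holds). The fingers move at their own pace and stop on an object; the grip force is fixed at half the most. Time passes only in rows, so rows that do not move let the fingers close. It gives the time, the measured TCP pose, the force and the opening at its end, in the units of the state.
- read_state(): the state, without advancing time (a new reading comes with each control period).
- get_image(name): name is "side" or "top"; returns the picture (400x640x3 uint8, red, green, blue); there is no depth.
- calibration(name): a dict with "fx", "fy", "cx", "cy" (pixels), "k1" (the pictures are not rectified: a ray, as slopes to the right and down, at radius r is drawn at 1 + k1 r^2 times it, then the intrinsics apply), "world_from_camera" (4x4, takes a point from camera to world coordinates). Camera axes: x right, y down, z forward; pixel columns grow to the right and rows downward; lengths in mm; the calibration is good to about 2 mm. A picture is of the moment at which its call begins. calibration takes no time and is no camera call.
- finish_job(): hands the job in, once; it reports no verdict.
The state is a dict: "clock": time; "qpos": joint angles; "qd": joint speeds; "tau": joint torques, N m; "eef_pos": TCP position; "tool_rot": TCP orientation; "force": force on the tool from outside, world axes, zero at the start; "torque": the same for the moment, N m; "width": finger opening in mm.
Only numpy, scipy, OpenCV 4.12 (cv2) and the standard library are available. Lean on these libraries where they do the work, as an engineer would, in place of code of your own. Each camera call takes 0.05 s, during which the arm holds its last target. There are 200 camera calls.

## Task

With the fingertips only, push the blue manifold board along its two rails, smoothly and without shoving it loose, until it drops level into the locating notches and its copper pipe lines up with the fixed stub. Then push the black peg of the red swing latch round until the latch lies fully across the board, and take the hand clear. Nothing is gripped or lifted: the board stays flat on its rails, the latch is closed only after the board has dropped, and the jar, the brass tee and the spanner beside the jig are left alone.

Things in the scene. Friction and masses are not known exactly. Their poses are not given: they have to be found in the camera images.
- jig: Fixed jig: grey base plate 250 x 430 mm (x from -110 to 140 mm, y +-215), 10 mm thick, with two rails along its own y. Origin on the bench surface, midway between the rails; z up. The board slides towards +y. Yaw within 0.4 rad of the world axes. Dark side guides at x = +-72 to +-78 mm keep the board straight and rise to z = 43 mm.
- channel (a point): Point on the base plate's top (z = 10 mm), at jig x = y = 0, in the free channel 66 mm wide between the two aluminium rails. Each rail is 34 mm wide, its top at z = 30 mm, from jig y = -200 to 170 mm, with two side-by-side lanes. Each lane has one yellow-bottomed notch 8 mm deep: inner lanes at y = 10 mm, outer lanes at y = 130 mm.
- stub (a point): Free end of the fixed copper stub, 54 mm above the bench, at jig x = -45, y = 165 mm. Its dark block, 62 mm high, stands behind it at y = 182 to 208 mm.
- seat (a point): Where board_top lies once the board has dropped in: jig frame x = 0, y = 70, z = 40 mm; axes parallel to the jig's. Fixed to the jig. The notch walls stop the seated board, with about 2.5 mm of play either way along the rails.
- board_top (a point): Centre of the blue plate's top face. Plate 140 (x) x 160 (y, along the rails) x 8 mm. It starts 100 to 180 mm short of the seat (towards jig -y), its top 48 mm above the bench; seated, 40 mm. On its -x half: a copper pipe along y at x = -45 mm, up to 21 mm above the plate, and a red gauge 48 mm across, 34 mm high, at x = -33 mm. The +x half is bare.
- board: The loose board, about 0.5 kg, sliding with 2 to 7 N. Origin on its centre line at the underside of its four round feet, 18 mm below board_top; axes the same. Front feet run in the outer lanes, rear feet in the inner lanes, so all four drop together.
- board_push (a point): Middle of the board's trailing (-y) edge, at half the plate's thickness: 80 mm behind board_top along y and 4 mm lower. A fingertip reaching down into the channel between the rails can push here.
- latch_pivot (a point): Vertical pivot axis of the red swing latch, fixed to the jig at x = 100, y = 70 mm; the point is at the height of the arm's top, 50.5 mm above the bench. The pivot head is 24 mm wide and rises 4 mm more.
- latch_peg (a point): Centre of the top of the latch's black upright peg, 65 mm from the pivot axis, moving with the latch. Peg 14 mm in diameter, top 84.5 mm above the bench, 34 mm above the arm. The red arm is 18 mm wide, 6 mm thick, underside at 44.5 mm: it passes 4.5 mm above a seated board but runs into one that has not dropped.
- latch (a joint): Latch angle, rad. 0: open, arm along jig +y beside the board. Turns anticlockwise seen from above; at 1.57 the arm points along jig -x, across the board; stop at 1.62. Starts between 0 and 0.25, moves at about 1 N on the peg, stays where it is left.
- jar: Flux jar, 52 mm across and 65 mm high, origin under its centre. Leave it alone.
- tee: Brass tee fitting, about 66 mm long and 47 mm high, origin under its centre. Leave it alone.
- spanner: Spanner lying flat, 160 mm long. Leave it alone.
There are look-alikes about, which are no part of the job. What is shaped like the board but pink or turquoise is not meant.

How it is judged:
By the outcome, as a careful person would: the job done as asked, in the order asked, and still so for the second after the job is handed in, with the robot touching nothing.
It also fails if it takes over 53 s, if anything falls off the work surface, if the arm or the gripper's body presses on something with over 40 N, if the wrist force passes 120 N, or if a joint passes its speed limit or range.

## Working session

There is one attempt and no reset: what is moved stays moved. The work goes in short steps, Python scripts to look and compute and a tool call to move; the robot and the scene stay as the last step left them, time stands still between calls to the robot, and variables do not carry over. Pictures are saved under pics/ and viewed, about 8 in all and at most 12, crops included, and the job is handed in when it is done.

Besides the shell and the picture viewer there is one more tool, called by a JSON object that holds its "name" and its "arguments". apply_moves: Moves the arm, as the interface text tells. Its arguments: {"type":"object","properties":{"targets":{"type":"array"},"jaw":{"type":"number"}},"required":["targets"]}

```bash
mkdir -p pics; ls; python3 - <<'E'
from cell import *
import cv2, numpy as np
s=read_state(); print({k:np.round(v,3) for k,v in s.items()})
for n in("top","side"):
    im=get_image(n); cv2.imwrite(f"pics/{n}0.png",im[:,:,::-1]); c=calibration(n); print(n,{k:np.round(v,4).tolist() for k,v in c.items()})
E
```

```text
pics
{'clock': np.float64(0.0), 'qpos': array([ 1.216,  0.629,  0.038,  1.518, -0.027,  0.996, -0.02 ]), 'qd': array([-0.001, -0.001, -0.   ,  0.001, -0.001,  0.   ,  0.001]), 'tau': array([-0.0000e+00, -5.6340e+01,  1.2260e+00, -1.9345e+01,  1.1000e-02,
        1.0000e-02, -0.0000e+00]), 'eef_pos': array([ 184.972, -622.469,  230.386]), 'tool_rot': array([-1.573, -0.   , -2.853]), 'force': array([ 0.194, -0.77 ,  0.875]), 'torque': array([0.018, 0.009, 0.002]), 'width': np.float64(85.565)}
top {'fx': 436.1795, 'fy': 436.1795, 'cx': 315.9035, 'cy': 199.3575, 'k1': -0.0215, 'world_from_camera': [[-0.0124, -0.9929, 0.1183, 379.6446], [-0.9996, 0.0154, 0.0243, -35.8291], [-0.026, -0.1179, -0.9927, 1134.9893], [0.0, 0.0, 0.0, 1.0]]}
side {'fx': 418.4544, 'fy': 418.4544, 'cx': 319.4172, 'cy': 186.4902, 'k1': -0.0794, 'world_from_camera': [[0.9894, -0.1007, 0.1042, 378.6289], [-0.1442, -0.753, 0.642, -751.5638], [0.0137, -0.6503, -0.7596, 949.4497], [0.0, 0.0, 0.0, 1.0]]}
```

View pics/top0.png

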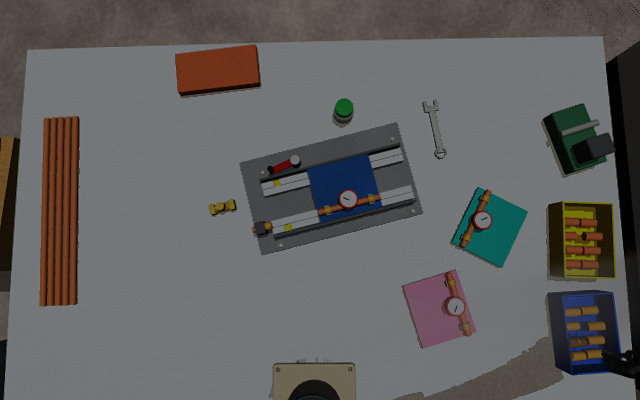

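View pics/side0.png

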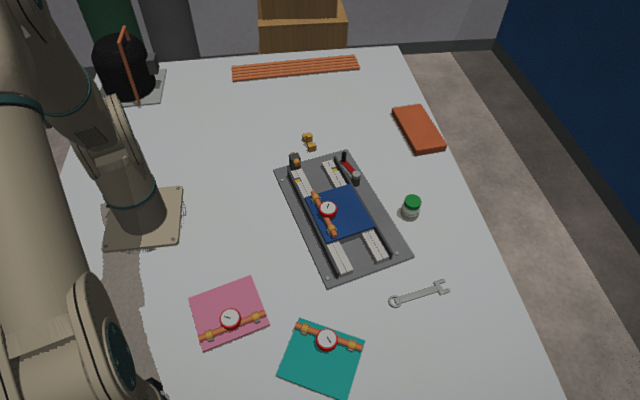

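The pictures show one jig near (331,188) in top. The board candidates are blue at (343,188), turquoise at (490,227) and pink at (438,308). Only the blue one, on the rails, fits the task. I'll measure it and confirm it in an enlarged crop.

```bash
cat > h.py <<'E'
from cell import *
import cv2, numpy as np
from scipy.spatial.transform import Rotation as R
def ray(n,uv):
    c=calibration(n); W=np.array(c["world_from_camera"])
    d=(np.atleast_2d(uv)-[c["cx"],c["cy"]])/[c["fx"],c["fy"]]
    x=d.copy()
    for _ in range(10): x=d/(1+c["k1"]*(x**2).sum(1,keepdims=True))
    return W[:3,3],np.c_[x,np.ones(len(x))]@W[:3,:3].T
def onplane(n,uv,z):
    o,d=ray(n,uv); return o+d*((z-o[2])/d[:,2])[:,None]
def proj(n,P):
    c=calibration(n); W=np.array(c["world_from_camera"])
    p=(np.atleast_2d(P)-W[:3,3])@W[:3,:3]; x=p[:,:2]/p[:,2:]
    return x*(1+c["k1"]*(x**2).sum(1,keepdims=True))*[c["fx"],c["fy"]]+[c["cx"],c["cy"]]
def big(m):
    cs,_=cv2.findContours(m.astype(np.uint8),cv2.RETR_EXTERNAL,cv2.CHAIN_APPROX_NONE); return max(cs,key=cv2.contourArea)
E
python3 - <<'E'
from h import *
for n,(u0,u1,v0,v1) in {"top":(200,460,80,270),"side":(255,445,130,300)}.items():
    im=get_image(n); hsv=cv2.cvtColor(im,cv2.COLOR_RGB2HSV); h,s,v=[a.astype(int) for a in cv2.split(hsv)]
    roi=np.zeros(h.shape,bool); roi[v0:v1,u0:u1]=1
    blue=(abs(h-112)<12)&(s>130)&roi
    c=big(blue); r=cv2.minAreaRect(c); q=cv2.boxPoints(r); print(n,"blue",r,q.round(1).tolist()); print(onplane(n,q,48).round(1).tolist())
    bg=(v>135)&(s<60)   # bench
    print("bench v",im[100,280],"plate",im[215,400] if n=="top" else im[270,330])
    cv2.imwrite(f"pics/{n}1.png",cv2.resize(im[v0:v1,u0:u1,::-1],None,fx=3,fy=3,interpolation=cv2.INTER_CUBIC))
E
```

```text
top blue ((342.06103515625, 181.02120971679688), (41.874820709228516, 64.28215026855469), 75.46554565429688) [[305.70001220703125, 168.8000030517578], [367.8999938964844, 152.6999969482422], [378.3999938964844, 193.1999969482422], [316.20001220703125, 209.39999389648438]]
[[587.5, 15.7, 48.0], [626.3, -142.6, 48.0], [522.2, -166.1, 48.0], [484.0, -9.6, 48.0]]
bench v [116 119 122] plate [71 74 76]
side blue ((339.399169921875, 212.20602416992188), (50.432437896728516, 57.162166595458984), 71.07535552978516) [[304.20001220703125, 197.60000610351562], [358.29998779296875, 179.10000610351562], [374.6000061035156, 226.8000030517578], [320.5, 245.3000030517578]]
[[454.5, -24.2, 48.0], [617.4, 23.3, 48.0], [626.1, -147.0, 48.0], [476.7, -184.3, 48.0]]
bench v [163 165 165] plate [79 80 80]
```

View pics/top1.png

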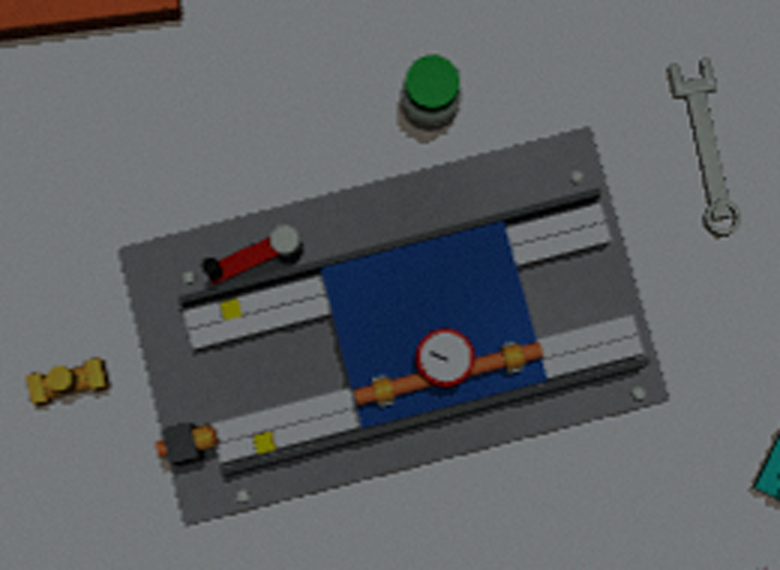

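Crop confirms it: the blue board lies on the rails, with corners at crop (323,267), (504,223), (545,383) and (362,428). The stub is at (205,437), latch pivot (285,240) and peg (211,267). Next I'll fit the jig pose.

```bash
cat > m.py <<'E'
from h import *
def fit2(a,b): # rigid b = R a + t
    a=np.array(a,float);b=np.array(b)[:,:2];A=a-a.mean(0);B=b-b.mean(0)
    th=np.arctan2((A[:,0]*B[:,1]-A[:,1]*B[:,0]).sum(),(A*B).sum()); r=np.array([[np.cos(th),-np.sin(th)],[np.sin(th),np.cos(th)]])
    t=b.mean(0)-r@a.mean(0); return th,t,(b-(a@r.T+t))
E
python3 - <<'E'
from m import *
cr=lambda p:np.array(p)/3+[200,80]-1/3
P=cr([(121,248),(590,127),(667,400),(187,524)]); W=onplane("top",P,10)
th,t,e=fit2([(140,215),(140,-215),(-110,-215),(-110,215)],W); print("plate",th,t,e.round(1).tolist())
inv=lambda w:(np.atleast_2d(w)[:,:2]-t)@np.array([[np.cos(th),-np.sin(th)],[np.sin(th),np.cos(th)]])
B=onplane("top",cr([(323,267),(504,223),(545,383),(362,428)]),48); tb=fit2([(70,80),(70,-80),(-70,-80),(-70,80)],B); print("board",tb[0],tb[1],tb[2].round(1).tolist(),"jig",inv(tb[1]))
for nm,p,z in(("pivot",(285,240),54.5),("peg",(211,267),84.5),("y1",(231,309),22),("y2",(264,442),22),("stub",(214,436),54)):
    w=onplane("top",cr([p]),z); print(nm,w.round(1),inv(w).round(1))
# automatic plate mask
im=get_image("top");g=cv2.GaussianBlur(im,(3,3),0).max(2); m=np.zeros(g.shape,np.uint8); m[110:265,235:425]=g[110:265,235:425]<97
m=cv2.morphologyEx(m,cv2.MORPH_OPEN,np.ones((7,7))); c=big(m); q=cv2.boxPoints(cv2.minAreaRect(c)); print(q.round(1).tolist(),P.round(1).tolist())
# jig pixel predictions in side view
E
```

```text
plate 0.23831721350263882 [530.249351   -48.97905368] [[-0.4, -2.1], [-0.6, 1.3], [-0.0, 2.7], [1.0, -1.9]]
board 0.22419653757377697 [537.1557838  -80.53290713] [[0.2, -1.5], [-0.3, 1.1], [-0.1, 1.8], [0.2, -1.4]] jig [[ -0.73761321 -32.29242029]]
pivot [[610.2  43.1  54.5]] [[99.4 70.6]]
peg [[582.4 101.7  84.5]] [[ 86.3 134.1]]
y1 [[557.4  92.5  22. ]] [[ 59.7 131.1]]
y2 [[442.2  64.5  22. ]] [[-58.7 131.1]]
stub [[446.  103.2  54. ]] [[-46.  167.7]]
[[236.0, 162.89999389648438], [398.6000061035156, 120.69999694824219], [422.70001220703125, 213.6999969482422], [260.20001220703125, 255.89999389648438]] [[240.0, 162.3], [396.3, 122.0], [422.0, 213.0], [262.0, 254.3]]
```

View pics/side1.png

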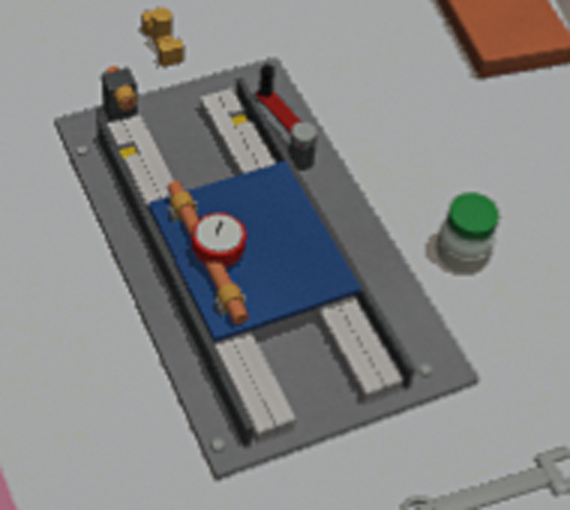

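Both views agree. The jig yaw is about 0.236 with its origin at about (530,-49), the board is at jig y≈-32 (102 mm to go), and the latch is at about 0.2 rad. I'll shut the fingers, align to the jig and move behind the board.

{"name": "apply_moves", "arguments": {"targets": [[0, 0, 0, 0, 0.38, 0], [-0.97, 0, -0.65, 0, 0, 0], [-0.97, 0, -0.65, 0, 0, 0], [-0.97, 0, -0.65, 0, 0, 0], [-0.97, 0, -0.65, 0, 0, 0], [-0.97, 0, -0.65, 0, 0, 0], [-0.97, 0, -0.65, 0, 0, 0], [-0.97, 0, -0.65, 0, 0, 0], [-0.97, 0, -0.65, 0, 0, 0], [-0.97, 0, -0.65, 0, 0, 0], [-0.97, 0, -0.65, 0, 0, 0], [-0.97, 0, -0.65, 0, 0, 0]], "jaw": -1}}

```text
clock: 1.75
eef_pos: [534.3, -244.1, 231.4]
tool_rot: [-1.571, 0.0, -2.906]
force: [-0.2, 0.0, 0.6]
width: -0.2
```

```bash
cat >> m.py <<'E'
TH,T=0.236,np.array([530.25,-49.0])
def tj(w): 
    d=np.array(w)[:2]-T; c,s=np.cos(TH),np.sin(TH); return np.array([d[0]*c+d[1]*s,-d[0]*s+d[1]*c])
def jw(j,z=0): 
    c,s=np.cos(TH),np.sin(TH); return np.array([T[0]+c*j[0]-s*j[1],T[1]+s*j[0]+c*j[1],z])
def st():
    s=read_state(); print("t",s["clock"].round(2),"jig",tj(s["eef_pos"]).round(1),"z",s["eef_pos"][2].round(1),"rpy",s["tool_rot"].round(3),"F",s["force"].round(1),"w",s["width"].round(1))
E
python3 -c "from m import *;st()"
```

```text
Traceback (most recent call last):
  File "m.py", line 12, in st
    s=read_state(); print("t",s["clock"].round(2),"jig",tj(s["eef_pos"]).round(1),"z",s["eef_pos"][2].round(1),"rpy",s["tool_rot"].round(3),"F",s["force"].round(1),"w",s["width"].round(1))
                              ^^^^^^^^^^^^^^^^
AttributeError: 'float' object has no attribute 'round'
```

{"name": "apply_moves", "arguments": {"targets": [[-0.53, 0, -0.5, 0, 0, 0], [-0.52, 0, -0.5, 0, 0, 0], [0, 0, 0, 0, 0, 0], [0, 0.9, 0, 0, 0, 0], [0, 0.9, 0, 0, 0, 0], [0, 0.9, 0, 0, 0, 0], [0, 0.8, 0, 0, 0, 0], [0, 0.6, 0, 0, 0, 0], [0, 0.4, 0, 0, 0, 0], [0, 0.2, 0, 0, 0, 0], [0, 0, 0, 0, 0, 0]]}}

```text
clock: 3.12
eef_pos: [564.7, -196.9, 43.3]
tool_rot: [-1.571, -0.0, -2.906]
force: [0.6, 0.1, -0.8]
width: -0.2
```

```bash
sed -i 's/s\["clock"\].round(2)/round(s["clock"],2)/;s/s\["eef_pos"\]\[2\].round(1)/round(float(s["eef_pos"][2]),1)/;s/s\["width"\].round(1)/round(float(s["width"]),1)/' m.py
python3 -c "
from m import *;st()
cv2.imwrite('pics/side2.png',cv2.resize(get_image('side')[130:300,255:445,::-1],None,fx=3,fy=3,interpolation=cv2.INTER_CUBIC))"
```

```text
t 3.12 jig [  -1.1 -151.9] z 43.3 rpy [-1.571 -0.    -2.906] F [ 0.6  0.1 -0.8] w -0.2
```

View pics/side2.png

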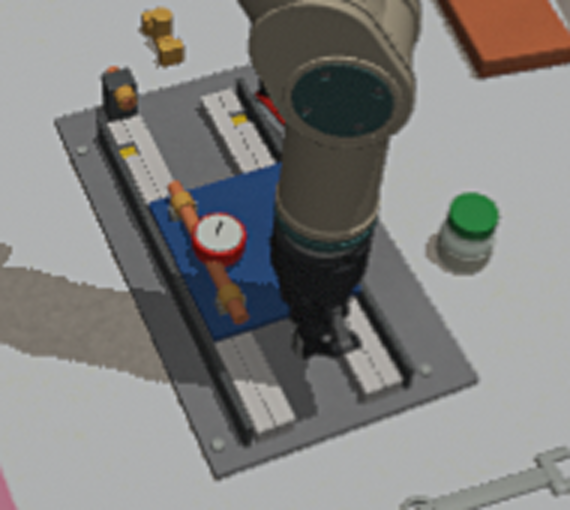

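The hand is in the channel (tip at about (310,350)) behind the board's trailing edge. I'll go down the last 18 mm and ease forward to find contact.

{"name": "apply_moves", "arguments": {"targets": [[0, 0.25, 0, 0, 0, 0], [0, 0.2, 0, 0, 0, 0], [0, 0, 0, 0, 0, 0], [0, 0, -0.1, 0, 0, 0], [0, 0, -0.1, 0, 0, 0], [0, 0, -0.1, 0, 0, 0], [0, 0, -0.1, 0, 0, 0], [0, 0, -0.1, 0, 0, 0], [0, 0, -0.1, 0, 0, 0]]}}

```text
clock: 4.3
eef_pos: [559.5, -173.5, 25.4]
tool_rot: [-1.57, 0.001, -2.906]
force: [0.7, -2.3, -1.1]
width: -0.1
```

{"name": "apply_moves", "arguments": {"targets": [[0, 0, -0.1, 0, 0, 0], [0, 0, -0.1, 0, 0, 0], [0, 0, -0.1, 0, 0, 0], [0, 0, -0.1, 0, 0, 0]]}}

```text
clock: 4.8
eef_pos: [555.6, -157.7, 25.4]
tool_rot: [-1.57, 0.0, -2.906]
force: [1.7, -2.4, -0.4]
width: 0.0
```

```bash
python3 -c "
from m import *;st()"
```

```text
t 4.8 jig [  -0.7 -111.6] z 25.4 rpy [-1.57   0.    -2.906] F [ 1.7 -2.4 -0.4] w 0.0
```

{"name": "apply_moves", "arguments": {"targets": [[0, 0, -0.1, 0, 0, 0], [0, 0, -0.1, 0, 0, 0], [0, 0, -0.1, 0, 0, 0], [0, 0, -0.1, 0, 0, 0], [0, 0, -0.1, 0, 0, 0], [0, 0, -0.1, 0, 0, 0], [0, 0, -0.1, 0, 0, 0], [0, 0, -0.1, 0, 0, 0], [0, 0, -0.1, 0, 0, 0], [0, 0, -0.1, 0, 0, 0], [0, 0, -0.1, 0, 0, 0], [0, 0, -0.1, 0, 0, 0]]}}

```text
clock: 6.3
eef_pos: [544.2, -110.8, 25.3]
tool_rot: [-1.571, 0.0, -2.906]
force: [0.4, -4.0, 0.7]
width: -0.3
```

```bash
cat >> m.py <<'E'
def bluejig(z,tag=None):
    im=get_image("top"); h,s,v=[a.astype(int) for a in cv2.split(cv2.cvtColor(im,cv2.COLOR_RGB2HSV))]
    m=(abs(h-112)<12)&(s>110); m[:,430:]=0; m[265:]=0; m[:110]=0
    p=np.array([tj(w) for w in onplane("top",big(m)[:,0].astype(float),z)])
    q=p[(p[:,0]>-20)&(p[:,0]<60)]; print("blue jig y 2..98%",np.percentile(q[:,1],[2,98]).round(1),"x",np.percentile(p[:,0],[1,99]).round(1))
    if tag: cv2.imwrite(f"pics/{tag}.png",cv2.resize(im[80:270,200:460,::-1],None,fx=3,fy=3,interpolation=cv2.INTER_CUBIC))
E
python3 -c "
from m import *;st();bluejig(48,'top2')"
```

```text
t 6.3 jig [ -0.9 -63.4] z 25.3 rpy [-1.571  0.    -2.906] F [ 0.4 -4.   0.7] w -0.3
blue jig y 2..98% [-33.1 113.8] x [-35.2  71.1]
```

View pics/top2.png

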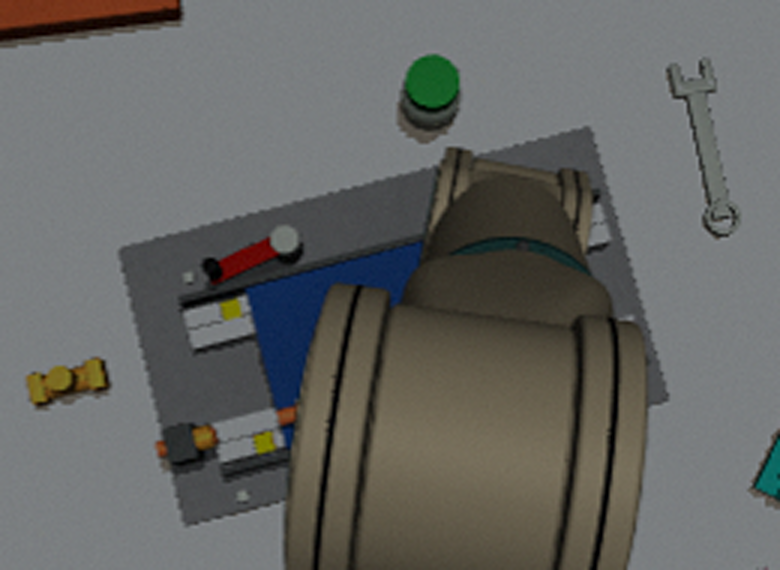

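The board's leading edge is at about jig y=114, 36 mm short of seated (150). I'll carry on, slowing down.

{"name": "apply_moves", "arguments": {"targets": [[0, 0, -0.08, 0, 0, 0], [0, 0, -0.08, 0, 0, 0], [0, 0, -0.08, 0, 0, 0], [0, 0, -0.08, 0, 0, 0], [0, 0, -0.08, 0, 0, 0], [0, 0, -0.08, 0, 0, 0], [0, 0, -0.07, 0, 0, 0], [0, 0, -0.06, 0, 0, 0], [0, 0, -0.06, 0, 0, 0], [0, 0, -0.05, 0, 0, 0]]}}

```text
clock: 7.6
eef_pos: [537.5, -82.9, 25.3]
tool_rot: [-1.571, 0.0, -2.906]
force: [1.1, -2.9, 0.5]
width: 0.2
```

```bash
python3 -c "
from m import *;st();bluejig(48)"
```

```text
t 7.6 jig [ -0.8 -34.7] z 25.3 rpy [-1.571  0.    -2.906] F [ 1.1 -2.9  0.5] w 0.2
blue jig y 2..98% [ 27.3 142.6] x [17.5 70.7]
```

{"name": "apply_moves", "arguments": {"targets": [[0, 0, -0.04, 0, 0, 0], [0, 0, -0.04, 0, 0, 0], [0, 0, -0.03, 0, 0, 0], [0, 0, -0.03, 0, 0, 0]]}}

```text
clock: 8.15
eef_pos: [536.0, -77.0, 25.2]
tool_rot: [-1.571, -0.0, -2.905]
force: [-0.8, 0.3, -0.4]
width: -0.3
```

{"name": "apply_moves", "arguments": {"targets": [[0, 0, -0.03, 0, 0, 0], [0, 0, -0.03, 0, 0, 0]]}}

```text
clock: 8.4
eef_pos: [535.8, -75.8, 25.4]
tool_rot: [-1.57, 0.0, -2.906]
force: [0.1, -3.5, -0.7]
width: -0.1
```

```bash
python3 -c "
from m import *;st();bluejig(40)"
```

```text
t 8.4 jig [ -0.8 -27.4] z 25.4 rpy [-1.57   0.    -2.906] F [ 0.1 -3.5 -0.7] w -0.1
blue jig y 2..98% [45.4 85.2] x [38.5 71.7]
```

```bash
python3 -c "
from m import *
cv2.imwrite('pics/side3.png',cv2.resize(get_image('side')[130:300,255:445,::-1],None,fx=3,fy=3,interpolation=cv2.INTER_CUBIC))
for z,y in((40,150),(48,150),(48,148)): print(z,y,((proj('side',[jw((70,y),z),jw((-70,y),z),jw((-45,y),z+11)])-[255,130])*3).round(0).tolist())
print(((proj('side',[jw((-45,165),54),jw((70,-10),40),jw((70,-10),48)])-[255,130])*3).round(0).tolist())"
```

```text
40 150 [[238.0, 92.0], [107.0, 129.0], [131.0, 114.0]]
48 150 [[239.0, 86.0], [107.0, 123.0], [131.0, 109.0]]
48 148 [[239.0, 87.0], [107.0, 125.0], [131.0, 110.0]]
[[125.0, 102.0], [306.0, 207.0], [306.0, 202.0]]
```

View pics/side3.png

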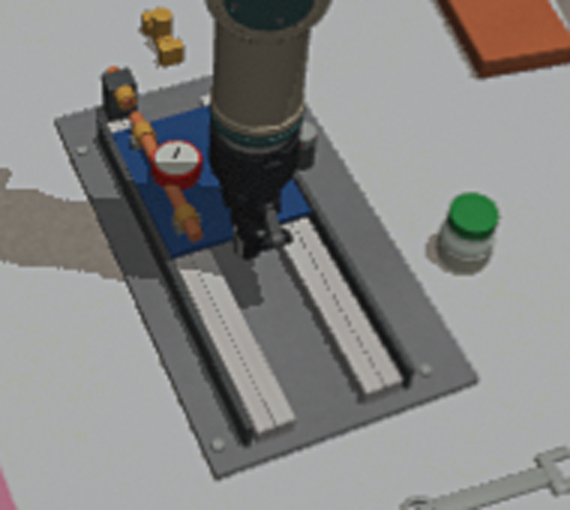

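It's ambiguous from here because the arm hides the edge. I'll back off, rise and verify the drop before touching the latch.

{"name": "apply_moves", "arguments": {"targets": [[0, 0, 0.1, 0, 0, 0], [0, 0, 0.3, 0, 0, 0], [0, 0, 0.5, 0, 0, 0], [0, -0.9, 0.5, 0, 0, 0], [0, -0.9, 0.6, 0, 0, 0], [0, -0.9, 0.6, 0, 0, 0], [0, -0.2, 0.6, 0, 0, 0], [0, 0, 0, 0, 0, 0]]}}

```text
clock: 9.5
eef_pos: [565.8, -204.1, 142.3]
tool_rot: [-1.568, 0.002, -2.911]
force: [-0.2, 1.0, -0.7]
width: -0.1
```

```bash
python3 -c "
from m import *;st();bluejig(40);bluejig(48)
a=get_image('side')[130:260,275:385,::-1];b=get_image('top')[120:260,225:365,::-1]
a=cv2.resize(a,None,fx=4,fy=4,interpolation=cv2.INTER_CUBIC)[:520];b=cv2.resize(b,None,fx=2.6,fy=2.6,interpolation=cv2.INTER_CUBIC);b=cv2.copyMakeBorder(b,0,520-b.shape[0],0,0,0)
cv2.imwrite('pics/c4.png',np.hstack([a[:,:430],b]))
for z in(40,48):
  P=[jw(p,z) for p in((70,150),(-70,150),(70,-10),(-70,-10))]; print(z,((proj('side',P)-[275,130])*4).round(0).tolist(),(((proj('top',P)-[225,120])*2.6)+[430,0]).round(0).tolist())"
```

```text
t 9.5 jig [  -1.7 -159.1] z 142.3 rpy [-1.568e+00  2.000e-03 -2.911e+00] F [-0.2  1.  -0.7] w -0.1
blue jig y 2..98% [-10.7 149. ] x [-36.1  71.6]
blue jig y 2..98% [-10.3 148.3] x [-36.9  70. ]
40 [[238.0, 122.0], [63.0, 172.0], [328.0, 276.0], [141.0, 334.0]] [[541.0, 154.0], [575.0, 293.0], [699.0, 114.0], [735.0, 252.0]]
48 [[238.0, 115.0], [62.0, 164.0], [329.0, 269.0], [141.0, 327.0]] [[540.0, 153.0], [574.0, 293.0], [699.0, 113.0], [736.0, 251.0]]
```

View pics/c4.png

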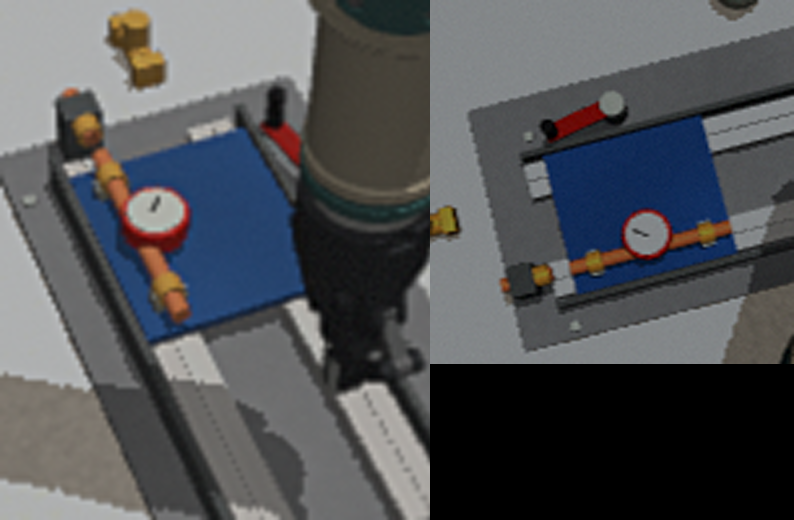

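```bash
python3 - <<'E'
from m import *
def corners(path_im,roi):
    h,s,v=[a.astype(int) for a in cv2.split(cv2.cvtColor(path_im,cv2.COLOR_BGR2HSV))]
    m=np.zeros(h.shape,bool);a,b,c,d=roi;m[b:d,a:c]=1
    return m&(abs(h-112)<12)&(s>100)
# vertical position of the leading edge (top boundary of blue) and left side, by columns, before and now
now=get_image("side")[:,:,::-1].copy()
for nm,im,y,zs in(("before",cv2.imread("pics/side0.png"),-32.3,(48,)),("now",now,69.3,(40,48))):
    m=corners(im,(260,130,440,300))
    for x in(10,30,50):
        for z in zs:
            p=proj("side",[jw((x,y+80),z)])[0]; c=int(round(p[0])); r=[np.flatnonzero(m[:,k])[0] for k in range(c-2,c+3)]
            print(nm,x,z,"pred row",p[1].round(1),"seen",np.mean(r))
E
```

```text
before 10 48 pred row 188.4 seen 190.0
before 30 48 pred row 186.4 seen 187.8
before 50 48 pred row 184.5 seen 186.2
now 10 40 pred row 165.9 seen 167.6
now 10 48 pred row 164.1 seen 167.6
now 30 40 pred row 164.2 seen 165.8
now 30 48 pred row 162.3 seen 165.8
now 50 40 pred row 162.4 seen 164.4
now 50 48 pred row 160.6 seen 164.4
```

Side bias was 1.6 px before and is 1.7 px now with z=40 assumed (3.5 with 48), so the board has dropped and sits at y≈69. Now I'll go over to the outer side of the latch peg.

{"name": "apply_moves", "arguments": {"targets": [[-0.3, 0, -0.73, 0, 0, 0], [-0.3, 0, -0.73, 0, 0, 0], [-0.3, 0, -0.73, 0, 0, 0], [-0.3, 0, -0.73, 0, 0, 0], [-0.3, 0, -0.73, 0, 0, 0], [-0.3, 0, -0.73, 0, 0, 0], [-0.3, 0, -0.73, 0, 0, 0], [-0.3, 0, -0.73, 0, 0, 0], [-0.3, 0, -0.73, 0, 0, 0], [-0.3, 0, -0.73, 0, 0, 0], [0, 0, 0, 0, 0, 0], [0, 0, 0, 0, 0, 0]]}}

```text
clock: 11.25
eef_pos: [613.4, 111.7, 140.8]
tool_rot: [-1.57, -0.001, -2.905]
force: [-0.3, -0.0, -1.0]
width: -0.0
```

```bash
python3 -c "
from m import *;st()"
```

```text
t 11.25 jig [118.4 136.8] z 140.8 rpy [-1.570e+00 -1.000e-03 -2.905e+00] F [-0.3 -0.  -1. ] w -0.0
```

{"name": "apply_moves", "arguments": {"targets": [[0, 0.6, 0, 0, 0, 0], [0, 0.6, 0, 0, 0, 0], [0, 0.5, 0, 0, 0, 0], [0, 0.25, 0, 0, 0, 0], [0, 0, 0, 0, 0, 0], [0.12, 0, 0, 0, 0, 0], [0.12, 0, 0, 0, 0, 0], [0.12, 0, 0, 0, 0, 0], [0.1, 0, 0, 0, 0, 0], [0.1, 0, 0, 0, 0, 0], [0.1, 0, 0, 0, 0, 0], [0.1, 0, 0, 0, 0, 0]]}}

```text
clock: 12.75
eef_pos: [584.2, 105.3, 63.3]
tool_rot: [-1.571, 0.0, -2.906]
force: [0.9, 0.9, -0.7]
width: 0.2
```

{"name": "apply_moves", "arguments": {"targets": [[0.1, 0, 0.03, 0, 0, 0], [0.1, 0, 0.03, 0, 0, 0], [0.11, 0, 0.03, 0, 0, 0], [0.11, 0, 0.03, 0, 0, 0]]}}

```text
clock: 13.25
eef_pos: [569.7, 95.9, 63.4]
tool_rot: [-1.57, 0.001, -2.906]
force: [2.7, -1.1, -0.6]
width: 0.3
```

```bash
python3 -c "
from m import *;st()
cv2.imwrite('pics/side5.png',cv2.resize(get_image('side')[120:260,265:405,::-1],None,fx=4,fy=4,interpolation=cv2.INTER_CUBIC))"
```

```text
t 13.25 jig [ 72.3 131.6] z 63.4 rpy [-1.570e+00  1.000e-03 -2.906e+00] F [ 2.7 -1.1 -0.6] w 0.3
```

View pics/side5.png

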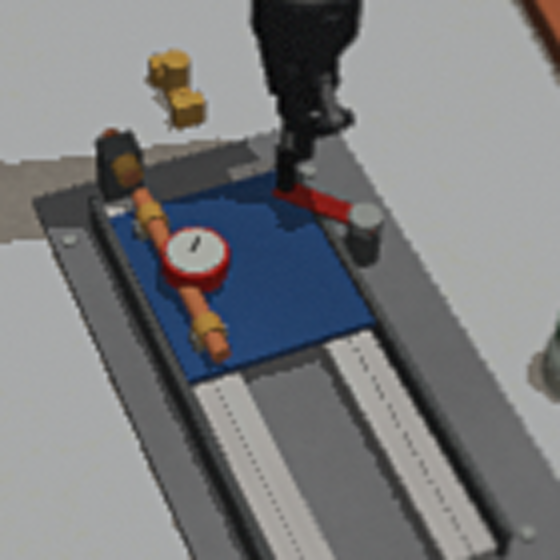

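The latch arm is moving with the finger, is now over the board edge (peg about (290,190), pivot (365,215)) and passes freely. I'll carry on round the arc.

{"name": "apply_moves", "arguments": {"targets": [[0.11, 0, 0.06, 0, 0, 0], [0.11, 0, 0.06, 0, 0, 0], [0.11, 0, 0.06, 0, 0, 0], [0.11, 0, 0.07, 0, 0, 0], [0.07, 0, 0.09, 0, 0, 0], [0.07, 0, 0.09, 0, 0, 0], [0.07, 0, 0.09, 0, 0, 0], [0.07, 0, 0.09, 0, 0, 0]]}}

```text
clock: 14.3
eef_pos: [546.9, 65.7, 63.3]
tool_rot: [-1.571, 0.0, -2.906]
force: [-0.2, 0.6, -0.3]
width: -0.1
```

{"name": "apply_moves", "arguments": {"targets": [[0.045, 0, 0.08, 0, 0, 0], [0.045, 0, 0.08, 0, 0, 0], [0.045, 0, 0.08, 0, 0, 0]]}}

```text
clock: 14.68
eef_pos: [544.0, 55.3, 63.3]
tool_rot: [-1.571, 0.0, -2.906]
force: [0.4, 1.4, 0.8]
width: 0.2
```

{"name": "apply_moves", "arguments": {"targets": [[0.02, 0, 0.06, 0, 0, 0], [0.0, 0, 0.05, 0, 0, 0]]}}

```text
clock: 14.92
eef_pos: [543.9, 50.8, 63.3]
tool_rot: [-1.571, -0.001, -2.906]
force: [-0.1, 1.7, 1.0]
width: -0.0
```

```bash
python3 -c "
from m import *;st()"
```

```text
t 14.93 jig [36.6 93.9] z 63.3 rpy [-1.571e+00 -1.000e-03 -2.906e+00] F [-0.1  1.7  1. ] w -0.0
```

{"name": "apply_moves", "arguments": {"targets": [[0, 0, 0.04, 0, 0, 0], [0, 0, 0.04, 0, 0, 0]]}}

```text
clock: 15.18
eef_pos: [544.7, 47.8, 63.2]
tool_rot: [-1.571, -0.001, -2.906]
force: [-1.5, 1.1, -0.3]
width: 0.1
```

{"name": "apply_moves", "arguments": {"targets": [[0, 0, 0.03, 0, 0, 0], [0, 0, 0.03, 0, 0, 0]]}}

```text
clock: 15.42
eef_pos: [545.5, 45.5, 63.3]
tool_rot: [-1.571, -0.0, -2.906]
force: [-0.3, 0.9, 0.6]
width: -0.2
```

```bash
python3 -c "
from m import *;st()
cv2.imwrite('pics/side6.png',cv2.resize(get_image('side')[120:260,265:405,::-1],None,fx=4,fy=4,interpolation=cv2.INTER_CUBIC))
P=[jw((100,70),50.5)]+[jw((100-65*np.sin(a),70+65*np.cos(a)),84.5) for a in(1.4,1.57,1.62)]
print(((proj('side',P)-[265,120])*4).round())"
```

```text
t 15.43 jig [36.9 88.3] z 63.3 rpy [-1.571 -0.    -2.906] F [-0.3  0.9  0.6] w -0.2
[[359. 215.]
 [274. 196.]
 [279. 207.]
 [281. 211.]]
```

View pics/side6.png

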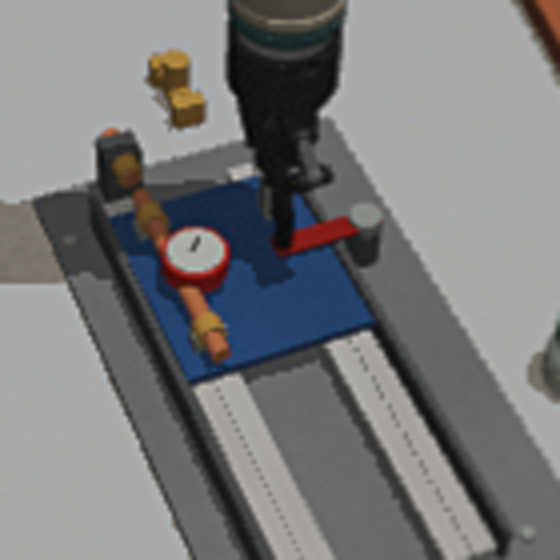

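The arm lies nearly across the board, with no stop force yet. I'll press gently on to the stop.

{"name": "apply_moves", "arguments": {"targets": [[0, 0, 0.04, 0, 0, 0], [0, 0, 0.03, 0, 0, 0]]}}

```text
clock: 15.72
eef_pos: [546.2, 42.7, 63.3]
tool_rot: [-1.571, -0.0, -2.906]
force: [-0.1, 1.1, 0.3]
width: 0.1
```

{"name": "apply_moves", "arguments": {"targets": [[0, 0, 0.03, 0, 0, 0], [0, 0, 0.0, 0, 0, 0]]}}

```text
clock: 15.98
eef_pos: [546.2, 42.6, 63.3]
tool_rot: [-1.572, -0.0, -2.905]
force: [-2.2, 3.4, 0.2]
width: -0.1
```

```bash
python3 -c "
from m import *;st()"
```

```text
t 15.97 jig [36.9 85.3] z 63.3 rpy [-1.572 -0.    -2.905] F [-2.2  3.4  0.2] w -0.1
```

Force is rising and the finger has stopped, so the latch looks to be at its stop. One small nudge to confirm.

{"name": "apply_moves", "arguments": {"targets": [[0, 0, 0.04, 0, 0, 0], [0, 0, 0, 0, 0, 0]]}}

```text
clock: 16.23
eef_pos: [546.3, 42.4, 63.3]
tool_rot: [-1.573, -0.0, -2.904]
force: [-2.5, 6.5, 0.9]
width: -0.2
```

{"name": "apply_moves", "arguments": {"targets": [[0, 0, -0.1, 0, 0, 0], [0, 0, -0.3, 0, 0, 0], [0, -0.5, -0.4, 0, 0, 0], [0, -0.9, 0, 0, 0, 0], [0, -0.9, 0, 0, 0, 0], [0, -0.9, 0, 0, 0, 0], [0.5, -0.8, 0.8, 0, 0, 0], [0.5, 0, 0.8, 0, 0, 0], [0.5, 0, 0.8, 0, 0, 0], [0.5, 0, 0.8, 0, 0, 0], [0.5, 0, 0.8, 0, 0, 0], [0.5, 0, 0.8, 0, 0, 0]]}}

```text
clock: 17.73
eef_pos: [467.3, -144.7, 223.5]
tool_rot: [-1.57, 0.001, -2.906]
force: [1.0, -0.1, 0.4]
width: 0.2
```

{"name": "apply_moves", "arguments": {"targets": [[0.5, 0, 0.8, 0, 0, 0], [0.5, 0, 0.8, 0, 0, 0], [0.5, 0, 0.8, 0, 0, 0], [0.5, 0, 0.8, 0, 0, 0], [0, 0, 0, 0, 0, 0], [0, 0, 0, 0, 0, 0]]}}

```text
clock: 18.48
eef_pos: [419.9, -286.0, 223.3]
tool_rot: [-1.571, 0.0, -2.906]
force: [0.2, -0.3, 1.2]
width: -0.0
```

```bash
python3 - <<'E'
from m import *
st();bluejig(40,'top7')
im=get_image("side");h,s,v=[a.astype(int) for a in cv2.split(cv2.cvtColor(im,cv2.COLOR_RGB2HSV))]
m=(abs(h-112)<12)&(s>100)
m[:130]=0;m[260:]=0
for x in(10,50):
    p=proj("side",[jw((x,149.3),40)])[0];c=int(round(p[0]));print(p[1].round(1),np.mean([np.flatnonzero(m[:,k])[0] for k in range(c-2,c+3)]))
print(((proj('top',[jw((100,70),54.5)]+[jw((100-65*np.sin(a),70+65*np.cos(a)),84.5) for a in(1.4,1.5,1.57,1.62)])-[200,80])*3).round())
E
```

```text
t 18.48 jig [-162.7 -204.6] z 223.3 rpy [-1.571  0.    -2.906] F [ 0.2 -0.3  1.2] w -0.0
blue jig y 2..98% [-10.6 148.9] x [-36.1  71.7]Traceback (most recent call last):
  File "<stdin>", line 7, in <module>
IndexError: index 0 is out of bounds for axis 0 with size 0
```

View pics/top7.png

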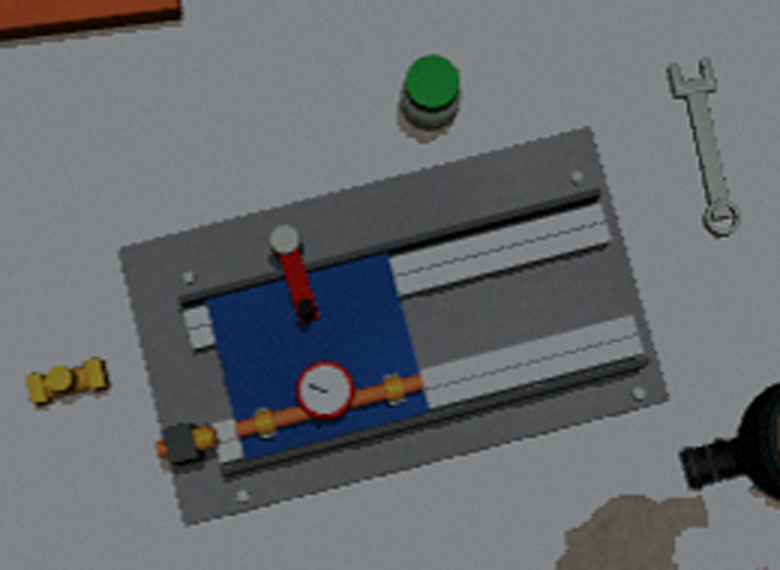

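The latch lies across the board (peg (307,308), pivot (285,240)), the pipe lines up with the stub, and the jar, tee and spanner are where they were. One numeric check of the latch angle, then I'll hand in.

```bash
python3 - <<'E'
from m import *
w=tj(onplane("top",np.array([[307,308]])/3+[200,80]-1/3,84.5)[0])-tj(onplane("top",np.array([[285,240]])/3+[200,80]-1/3,54.5)[0])
a=np.arctan2(-w[0],w[1]); print("latch",w.round(1),a.round(3))
if a>1.5: print(finish_job())
E
```

```text
latch [-65.9  -4.5] 1.638
the job is handed in; nothing more can be done
None
```

The job is done and handed in at about 18.6 s of the 53 s allowed. I pushed the blue board with the shut fingertips at 10–32 mm/s until it dropped into the notches. I then swung the latch peg round to its stop and moved the hand clear.

**Board:** The last top view puts the board at jig y of about 69 mm (the seat is 70, with 2.5 mm of play). The copper pipe lines up with the stub. Before I touched the latch, the side view fitted a board top at 40 mm, not 48 mm.

**Latch:** I measured about 1.64 rad, which matches the 1.62 stop within pixel error. The finger stopped and the force rose to about 7 N there. I saw no sign of the arm catching on the board.

**Surroundings:** The jar, tee and spanner look unmoved. The hand was about 220 mm up, off the jig and touching nothing.

**Failed check:** After the latch closed I tried to repeat the side-view height check, but the script gave an error because no blue pixels were found in the column it looked at. I did not repeat it. The last top view shows the board's edges within 0.1 mm of where they were before the latch closed.

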